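# Sweep the finished cassettes into the gathering bay

## Robot

A 6-joint arm with a two-finger parallel gripper is mounted at the origin on the work surface. World frame = base frame: x ahead of the robot, y to its left, z up, the work surface at z = 0. Lengths are in m, angles in rad, forces in N, time in s.
With the tool pointing down it reaches from about 0.3 to 0.875 m from the base axis. Payload 6.4 kg.
Tool frame: the origin (TCP) lies at the centre of the arm's flange, where the gripper is bolted on; the fingertips stand 173 mm ahead of it and the grasp point (between the pads) lies 155 mm ahead of it; z points along the fingers, y is the line along which they close (so a half turn about z gives the same grasp; the last joint's range is limited). The gripper opens to 85 mm and grips with 20 to 120 N. Pads are 22 mm wide; open, the fingers measure 114 mm over their backs; the gripper's body (76 mm by 85 mm) begins 54 mm behind the grasp point. The pads swing forward as they close: fully open they stand 13 mm farther back than shut.
Start: joints at [1.067, 0.181, 1.607, -0, 1.354, -0.206], TCP at [0.169, 0.55, 0.405] pointing down, gripper open.
Joint ranges: [-2.99, 2.99], [-0.89, 2.07], [0.3, 2.58], [-1.14, 4.28], [0, 2.63], [-3.12, 3.12]. Speed limits (rad/s): [2.57, 2.57, 3.01, 3.14, 3.14, 3.14].

## Interface

Orientations are given as a unit quaternion [w, x, y, z].
In Python, from bench import get_obs, camera, get_calibration, hand_in gives the robot as it stands. The module is installed in compiled form; this text tells all that it offers.
- The arm moves only by the tool drive_tool, never from a script. Its argument "increments" is a list of rows, each a list of 2 entries, a list of its own where there are three numbers: the shift along the tool's x, y, z normalised to -1 to 1, where 1 is 250 mm, then the turn about the tool's z normalised to -1 to 1, where 1 is 90 degrees. A call has exactly 8 rows; each row is the pose to reach, as a shift and turn from the pose commanded when the call began, along the tool's axes at that moment; what a row does not reach only later rows make up. A row lasts 1/8 s, in which the tool goes at most 62.5 mm and 10.7 degrees, less where a joint would pass 70% of its speed; a pose out of reach is approached as far as the arm can. A call with a number of a shift or a turn outside -1 to 1 is refused whole. A call with a gripper value outside its range is refused whole. "claw" is the closure, from 0 (fully open) to 1 (shut), set as the call begins (left out, the last holds). The fingers move at their own pace and stop on an object; the grip force is fixed at half the most. Time passes only in rows, so rows that repeat a pose let the fingers close, or fill a call up. It gives the time, the measured TCP pose, the force and the opening at its end, in the units of the state.
- get_obs(): the state, without advancing time (a new reading comes with each control period).
- camera(name): name is "scene" or "top"; returns the picture (420x560x3 uint8, blue, green, red); there is no depth.
- get_calibration(name): a dict with "K" (3x3 intrinsics, pixels), "origin" and "orientation" of the camera in the world. Camera axes: x right, y down, z forward; pixel columns grow to the right and rows downward; lengths in m; the calibration is good to about 2 mm. A picture is of the moment at which its call begins. get_calibration takes no time and is no camera call.
- hand_in(): hands the job in, once; it reports no verdict.
The state is a dict: "time_s": time; "q": joint angles; "dq": joint speeds; "joint_efforts": joint torques, N m; "eef_pos": TCP position; "eef_rot": TCP orientation; "wrist_force": force on the tool from outside, world axes, zero at the start; "torque": the same for the moment, N m; "opening": opening from 0.0 (shut) to 1.0 (fully open).
Only numpy, scipy, OpenCV 4.12 (cv2) and the standard library are available. Lean on these libraries where they do the work, as an engineer would, in place of code of your own. Each camera call takes 0.05 s, during which the arm holds its last target. There are 200 camera calls.

## Task

Clear the finished specimens off the dissecting bench: with the fingertips, push the three green cassettes across the steel top through the open mouth of the white-walled bay, so that all three lie flat on its blue floor. Only slide them, never lift them or tip them over. Leave the white cassette, which is still in use, and everything else on the bench where they are.

Things in the scene. Friction and masses are not known exactly. Their poses are not given: they have to be found in the camera images.
- bay: fixed gathering bay: three white walls, 25 mm high, 5 mm thick, round a blue floor level with the bench (no step). Fourth side (mouth) fully open, facing roughly the robot's right. Inside 170 mm wide, 120 mm deep. Origin: middle of the mouth line, bench height. x points from mouth into bay (back wall at x = 120 mm), y along the mouth (side walls at y = -85 and +85 mm, inner faces), z up.
- green_a: green closed plastic tissue cassette, 41 x 29 x 13 mm, 15 to 30 g, lying flat loose on the bench, slotted lid up. Origin: centre of its underside. x along its 41 mm side (pale label strip at the -x end), y along its 29 mm side, z up. To be swept into the bay.
- green_b: green closed plastic tissue cassette, 41 x 29 x 13 mm, 15 to 30 g, lying flat loose on the bench, slotted lid up. Origin: centre of its underside. x along its 41 mm side (pale label strip at the -x end), y along its 29 mm side, z up. To be swept into the bay.
- green_c: green closed plastic tissue cassette, 41 x 29 x 13 mm, 15 to 30 g, lying flat loose on the bench, slotted lid up. Origin: centre of its underside. x along its 41 mm side (pale label strip at the -x end), y along its 29 mm side, z up. To be swept into the bay.
- white_cassette: white closed plastic tissue cassette, 41 x 29 x 13 mm, 15 to 30 g, lying flat loose on the bench, slotted lid up. Origin: centre of its underside. x along its 41 mm side (pale label strip at the -x end), y along its 29 mm side, z up. Stays where it is.
- bottle: small white bottle with a red cap, 34 mm across, 75 mm high, upright; origin at the centre of its underside. Bystander.
- dish: closed glass dish, a disc 60 mm across and 14 mm high, loose; origin at the centre of its underside. Bystander.
- jar: amber jar with a blue lid, 48 mm across, 60 mm high, upright, loose; origin at the centre of its underside. Bystander.
- forceps: steel forceps, 115 mm long, 4 mm thick, lying on a 4 mm blue-green mat; origin at the centre of the underside, x along the length. Bystander.
- scalpel: scalpel, 127 mm long, 5 mm thick, lying on the same mat; origin at the underside, near its middle, x along the length. Bystander.

How it is judged:
At the end, for the whole second after the job is handed in: Each green cassette's centre is inside the bay, at least 14 mm past the mouth line and between the walls; all three lie flat (within 0.2 rad, under 5 mm up) and still (under 0.02 m/s); each listed bystander is within 20 mm of its start (x of green_a in the frame of bay between 0.014 and 0.12 m and y of green_a in the frame of bay between -0.085 and 0.085 m and height (world z) of each of green_a, green_b, green_c below 0.005 m and angle between each of green_a, green_b, green_c's own z axis and vertical below 0.2 rad and linear speed of each of green_a, green_b, green_c below 0.02 m/s and x of green_b in the frame of bay between 0.014 and 0.12 m and y of green_b in the frame of bay between -0.085 and 0.085 m and x of green_c in the frame of bay between 0.014 and 0.12 m and y of green_c in the frame of bay between -0.085 and 0.085 m and distance of each of white_cassette, bottle, dish, jar, forceps, scalpel from where it was at the start of the episode below 0.02 m); the robot touches nothing.
It fails at once if the white cassette is pushed more than 20 mm from its place (distance of white_cassette from where it was at the start of the episode above 0.02 m).
It fails at once if the bottle, dish, jar, forceps or scalpel is moved more than 20 mm or knocked over (distance of any of bottle, dish, jar, forceps, scalpel from where it was at the start of the episode above 0.02 m or angle between any of bottle, jar's own z axis and vertical above 0.5 rad).
It fails at once if a cassette is lifted off the bench (underside more than 20 mm up) or turned over (height (world z) of any of green_a, green_b, green_c, white_cassette above 0.02 m or angle between any of green_a, green_b, green_c, white_cassette's own z axis and vertical above 0.8 rad).
It also fails if it takes over 61 s, if anything falls off the work surface, if the arm or the gripper's body presses on something with over 40 N, if the wrist force passes 120 N, or if a joint passes its speed limit or range.

## Working session

There is one attempt and no reset: what is moved stays moved. The work goes in short steps, Python scripts to look and compute and a tool call to move; the robot and the scene stay as the last step left them, time stands still between calls to the robot, and variables do not carry over. Pictures are saved under pics/ and viewed, on a budget of 10 in all, crops included, one or two more only if the job needs it, and the job is handed in when it is done.

Besides the shell and the picture viewer there is one more tool, called after ">>>" as a command line: name --argument value ..., lists and objects as JSON in quotes. drive_tool: Moves the arm, as the interface text tells. Its arguments: {"type":"object","properties":{"increments":{"type":"array","items":{"type":"array"}},"claw":{"type":"number"}},"required":["increments"]}

```bash
mkdir -p pics
cat > h.py <<'E'
import numpy as np,cv2
from scipy.spatial.transform import Rotation as R
from bench import get_obs,camera,get_calibration,hand_in
def cal(n):
    c=get_calibration(n);q=c["orientation"]
    return np.array(c["K"]),np.array(c["origin"]),R.from_quat([q[1],q[2],q[3],q[0]]).as_matrix()
def ray(n,uv,z):
    K,o,M=cal(n);uv=np.atleast_2d(uv).astype(float)
    d=(M@np.linalg.inv(K)@np.c_[uv,np.ones(len(uv))].T).T
    return o+d*((z-o[2])/d[:,2])[:,None]
def proj(n,p):
    K,o,M=cal(n);c=(np.atleast_2d(p)-o)@M;c=c@K.T
    return c[:,:2]/c[:,2:]
E
python3 - <<'E'
from h import *
t=camera("top");s=camera("scene")
cv2.imwrite("pics/top0.png",t);cv2.imwrite("pics/scene0.png",s)
for n in("top","scene"):print(n,cal(n)[1],ray(n,[[0,0],[559,0],[559,419],[0,419]],0).round(3).tolist())
print(get_obs())
hsv=cv2.cvtColor(t,cv2.COLOR_BGR2HSV)
for nm,lo,hi in(("green",(40,80,40),(80,255,255)),("blue",(95,80,40),(130,255,255))):
    m=cv2.inRange(hsv,lo,hi)
    for c in cv2.findContours(m,0,2)[0]:
        if cv2.contourArea(c)>40:
            r=cv2.minAreaRect(c);z=.013 if nm=="green" else 0
            b=ray("top",cv2.boxPoints(r),z)[:,:2]
            print(nm,cv2.contourArea(c),np.round(r[0],1),"box",b.round(3).tolist(),"ctr",b.mean(0).round(3))
E
```

```text
top [ 0.47003896 -0.14232499  0.94080637] [[1.027, 0.461, -0.0], [1.063, -0.732, -0.0], [0.204, -0.684, 0.0], [0.185, 0.374, 0.0]]
scene [ 0.99323451 -0.32990073  0.72470284] [[-0.657, -0.62, 0.0], [0.233, 1.081, 0.0], [1.133, 0.09, 0.0], [0.724, -0.726, 0.0]]
{'time_s': 0.1, 'q': array([ 1.06671185e+00,  1.81426492e-01,  1.60788317e+00, -1.05136714e-05,
        1.35380853e+00, -2.06303889e-01]), 'dq': array([-0.00088663, -0.0024786 , -0.00210706, -0.0005647 ,  0.00334903,
       -0.0011329 ]), 'joint_efforts': array([ 1.06967720e-03, -4.45877337e+01, -3.52237272e+01, -2.87602197e-04,
        4.35036316e-03, -1.15310556e-05]), 'eef_pos': array([0.16858059, 0.54949742, 0.40390868]), 'eef_rot': array([-2.60457881e-04,  1.48339630e-01,  9.88936182e-01, -7.16941621e-04]), 'wrist_force': array([-0.30824974, -0.00900375,  0.51047537]), 'torque': array([-0.00750846,  0.05382964, -0.03322233]), 'opening': 1.0040634485920101}
green 223.5 [242.4 285.3] box [[0.434, -0.054], [0.461, -0.062], [0.452, -0.093], [0.425, -0.085]] ctr [ 0.443 -0.073]
green 209.5 [299.7 252.1] box [[0.5, -0.164], [0.5
[... 261 characters left out ...]
341], [0.425, -0.296]] ctr [ 0.447 -0.318]
blue 4925.5 [106.3 205.1] box [[0.527, 0.282], [0.697, 0.244], [0.664, 0.126], [0.495, 0.167]] ctr [0.596 0.205]
blue 56.0 [165.  54.] box [[0.918, 0.119], [0.93, 0.109], [0.915, 0.093], [0.903, 0.103]] ctr [0.917 0.106]
blue 57.0 [143.5  53.5] box [[0.918, 0.163], [0.93, 0.154], [0.915, 0.138], [0.903, 0.148]] ctr [0.916 0.151]
blue 62.5 [121.8  52.8] box [[0.919, 0.209], [0.93, 0.2], [0.914, 0.183], [0.903, 0.193]] ctr [0.917 0.196]
blue 62.5 [100.3  52.2] box [[0.919, 0.254], [0.93, 0.245], [0.914, 0.228], [0.903, 0.237]] ctr [0.917 0.241]
blue 70.5 [78.3 51.8] box [[0.919, 0.301], [0.931, 0.291], [0.914, 0.273], [0.902, 0.283]] ctr [0.916 0.287]
```

View pics/top0.png

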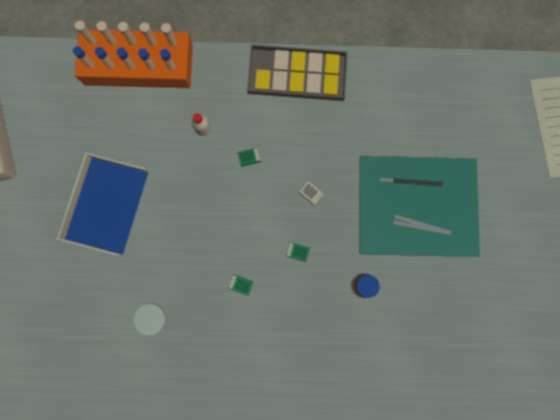

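View pics/scene0.png

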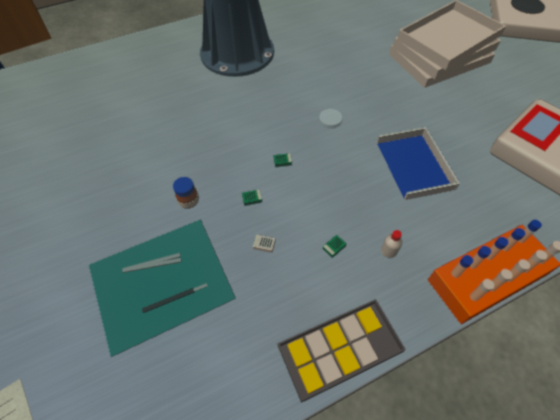

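The top view shows the greens at pixels (242,285), (300,252) and (248,157). The white cassette is at (311,193), the bay at (105,205) with its mouth facing right, the bottle at (201,123), the dish at (149,320) and the jar at (367,286). The scene view shows the same layout. Next I cross-check with that view and plan.

```bash
cat >> h.py <<'E'
O=np.array([.580,.147]);BX=np.array([.25,.968]);BX/=np.linalg.norm(BX);BY=np.array([-BX[1],BX[0]])
def tobay(p):d=np.asarray(p)[:2]-O;return np.array([d@BX,d@BY]).round(4)
def toworld(x,y):return O+x*BX+y*BY
def inc(wps):  # wps: (x,y,ztip,angle of tool x deg)
    s=get_obs();q=s["eef_rot"];M=R.from_quat([q[1],q[2],q[3],q[0]]).as_matrix()
    a0=np.degrees(np.arctan2(M[1,0],M[0,0]))
    print("t",round(s["time_s"],2),"tip",s["eef_pos"][:2].round(4),round(s["eef_pos"][2]-.173,4),"ang",round(a0,1),"tilt",round(float(M[2,2]),4),"open",round(s["opening"],2),"F",s["wrist_force"].round(1))
    for x,y,z,a in wps:
        d=M.T@(np.array([x,y,z+.173])-s["eef_pos"])/.25
        print(d.round(3).tolist(),round(-((a-a0+180)%360-180)/90,3))
def greens(n):
    im=camera(n);hsv=cv2.cvtColor(im,cv2.COLOR_BGR2HSV);out=[]
    for c in cv2.findContours(cv2.inRange(hsv,(40,80,40),(80,255,255)),0,2)[0]:
        if 60<cv2.contourArea(c)<600:
            r=cv2.minAreaRect(c);b=ray(n,cv2.boxPoints(r),.010)[:,:2]
            out.append((b.mean(0),b))
    return im,out
E
python3 - <<'E'
from h import *
for n in("scene","top"):
    im,g=greens(n)
    for c,b in g:
        e=sorted([b[1]-b[0],b[2]-b[1]],key=np.linalg.norm)[1]
        print(n,c.round(4),"bay",tobay(c),"long ang",np.degrees(np.arctan2(e[1],e[0])).round(1),np.linalg.norm([b[1]-b[0],b[2]-b[1]],axis=1).round(4))
    hsv=cv2.cvtColor(im,cv2.COLOR_BGR2HSV)
    m=cv2.inRange(hsv,(105,120,60),(130,255,255))
    c=max(cv2.findContours(m,0,2)[0],key=cv2.contourArea);print(n,"bay",ray(n,cv2.boxPoints(cv2.minAreaRect(c)) if n=="top" else cv2.approxPolyDP(c,6,True)[:,0],0)[:,:2].round(3).tolist())
    m=cv2.inRange(hsv,(0,180,120),(4,255,255))|cv2.inRange(hsv,(174,180,120),(179,255,255))
    for c in cv2.findContours(m,0,2)[0]:
        if cv2.contourArea(c)>20: print(n,"red",cv2.contourArea(c),ray(n,c[:,0].mean(0),.07)[:,:2].round(3))
E
```

```text
scene [ 0.6992 -0.0764] bay [-0.1865 -0.1712] long ang 109.9 [0.0451 0.0318]
scene [ 0.5104 -0.1804] bay [-0.3344 -0.0145] long ang 77.0 [0.038  0.0344]
scene [ 0.4448 -0.0702] bay [-0.2441  0.0766] long ang 62.9 [0.0385 0.0342]
scene bay [[0.527, 0.279], [0.501, 0.168], [0.658, 0.129], [0.672, 0.245]]
scene red 36.0 [[0.757 0.021]]
scene red 572.0 [[0.673 0.476]]
top [ 0.4426 -0.0728] bay [-0.2472  0.078 ] long ang -108.4 [0.0286 0.0328]
top [ 0.5097 -0.1831] bay [-0.3372 -0.0144] long ang -104.6 [0.0285 0.0324]
top [ 0.6985 -0.0739] bay [-0.1842 -0.17  ] long ang -74.1 [0.0342 0.03  ]
top bay [[0.527, 0.28], [0.696, 0.243], [0.663, 0.127], [0.496, 0.167]]
top red 34.5 [[0.756 0.02 ]]
```

Both views agree within 3 mm, and the bay measures 173 x 121 mm as it should. I'll push B first, deep into the bay, then A and C. First I move over.

>>> drive_tool --increments '[[[-0.1, -0.12, 0.04], 0], [[-0.2, -0.24, 0.08], 0], [[-0.3, -0.36, 0.12], 0], [[-0.4, -0.48, 0.16], 0], [[-0.5, -0.6, 0.2], 0], [[-0.6, -0.72, 0.24], 0], [[-0.7, -0.84, 0.28], 0], [[-0.8, -0.96, 0.3], 0]]' --claw 0.88

```text
time_s: 1.2
eef_pos: [0.2895, 0.2604, 0.3292]
eef_rot: [-0.0, 0.148, 0.989, -0.0]
wrist_force: [0.4, -0.2, -0.1]
opening: 0.12
```

>>> drive_tool --increments '[[[-0.1, -0.12, 0], 0.1], [[-0.2, -0.24, 0], 0.2], [[-0.3, -0.36, 0], 0.3], [[-0.4, -0.48, 0], 0.4], [[-0.5, -0.6, 0], 0.5], [[-0.6, -0.72, 0], 0.6], [[-0.7, -0.84, 0], 0.7], [[-0.8, -0.96, 0], 0.8]]'

```text
time_s: 2.2
eef_pos: [0.4105, -0.0278, 0.3297]
eef_rot: [0.0, 0.703, 0.711, 0.0]
wrist_force: [0.1, 0.5, 1.2]
opening: 0.121
```

```bash
cat > push.py <<'E'
from h import *
import sys
# cx cy  tbx tby : cassette centre (world), target (bay); prints way to start pose, push length
cx,cy,tx,ty=map(float,sys.argv[1:5]);c=np.array([cx,cy]);t=toworld(tx,ty);d=t-c;L=np.linalg.norm(d);u=d/L;a=np.degrees(np.arctan2(u[1],u[0]))
p=c-.055*u;e=t-.0315*u
print("dir",a.round(1),"start",p.round(4),"end tool",e.round(4),"push units",((L+.0235)/.25).round(3))
inc([(*p,.10,a),(*p,.006,a),(*e,.006,a)])
E
python3 push.py .511 -.179 .09 0
```

```text
dir 77.5 start [ 0.4991 -0.2327] end tool [0.5957 0.2034] push units 1.787
t 2.2 tip [ 0.4105 -0.0278] 0.1567 ang 90.6 tilt -1.0 open 0.12 F [0.1 0.5 1.2]
[-0.823, 0.345, 0.227] 0.146
[-0.823, 0.345, 0.603] 0.146
[0.917, 0.75, 0.603] 0.146
```

>>> drive_tool --increments '[[[-0.15, 0.06, 0.04], 0.03], [[-0.32, 0.13, 0.08], 0.06], [[-0.5, 0.2, 0.12], 0.1], [[-0.67, 0.28, 0.17], 0.146], [[-0.823, 0.345, 0.22], 0.146], [[-0.823, 0.345, 0.36], 0.146], [[-0.823, 0.345, 0.5], 0.146], [[-0.823, 0.345, 0.6], 0.146]]'

```text
time_s: 3.2
eef_pos: [0.4993, -0.2307, 0.1778]
eef_rot: [-0.001, 0.778, 0.628, -0.0]
wrist_force: [-0.2, -0.3, -0.2]
opening: 0.118
```

Run:
```python
from h import *
im,_=greens("top");cv2.imwrite("pics/top1.png",cv2.resize(im[150:330,180:420],None,fx=3,fy=3))
inc([(.5957,.2034,.006,77.5)])
```

```text
t 3.25 tip [ 0.4981 -0.2298] 0.002 ang 77.8 tilt -1.0 open 0.12 F [-2.6  1.  -2.1]
[1.776, 0.014, -0.011] 0.003
```

View pics/top1.png

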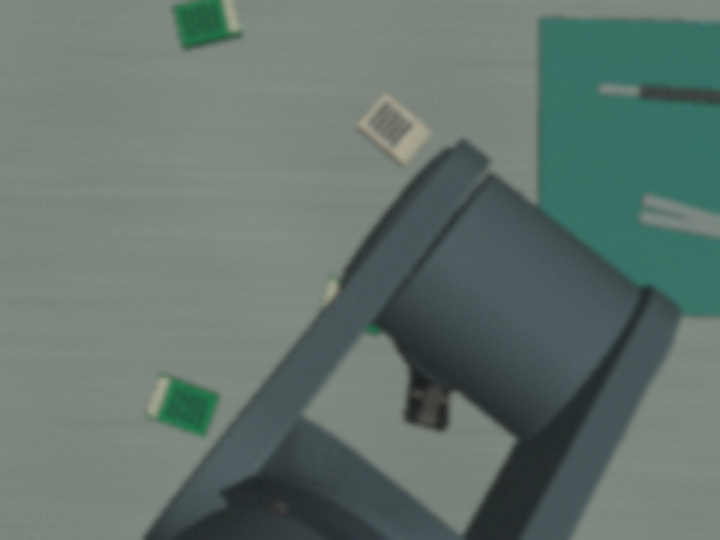

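Fingertips stand behind cassette B (label end at (330,290) in the crop, fingers at (428,400)). Pushing.

>>> drive_tool --increments '[[[0.02, 0.0, -0.016], 0], [[0.05, 0.0, -0.016], 0], [[0.08, 0.0, -0.016], 0], [[0.12, 0.0, -0.016], 0], [[0.18, 0.0, -0.016], 0], [[0.24, 0.0, -0.016], 0], [[0.31, 0.0, -0.016], 0], [[0.38, 0.0, -0.016], 0]]'

```text
time_s: 4.25
eef_pos: [0.5207, -0.1372, 0.1846]
eef_rot: [0.001, 0.778, 0.628, 0.0]
wrist_force: [0.1, -2.5, 4.9]
opening: 0.119
```

>>> drive_tool --increments '[[[0.07, 0.0, 0], 0], [[0.14, 0.0, 0], 0], [[0.21, 0.0, 0], 0], [[0.28, 0.0, 0], 0], [[0.35, 0.0, 0], 0], [[0.42, 0.0, 0], 0], [[0.49, 0.0, 0], 0], [[0.56, 0.0, 0], 0]]'

```text
time_s: 5.25
eef_pos: [0.5501, -0.0002, 0.1845]
eef_rot: [0.001, 0.778, 0.628, 0.0]
wrist_force: [-1.9, -3.4, 6.6]
opening: 0.119
```

Run:
```python
from h import *
s,g=greens("scene");im,g2=greens("top")
for c,b in g+g2: print(c.round(3),tobay(c))
cv2.imwrite("pics/p2.png",np.hstack([cv2.resize(s[80:280,200:400],(400,400)),cv2.resize(im[100:300,140:340],(400,400))]))
inc([(.5957,.2034,.006,77.5)])
```

```text
[ 0.699 -0.076] [-0.1865 -0.1712]
[0.564 0.025] [-0.1223 -0.0147]
[ 0.444 -0.071] [-0.2452  0.0769]
[ 0.443 -0.073] [-0.2472  0.078 ]
[ 0.699 -0.074] [-0.1842 -0.17  ]
t 5.35 tip [0.55   0.0009] 0.0113 ang 77.9 tilt -1.0 open 0.12 F [ 1.  -0.5  1.1]
[0.83, 0.009, 0.021] 0.004
```

View pics/p2.png

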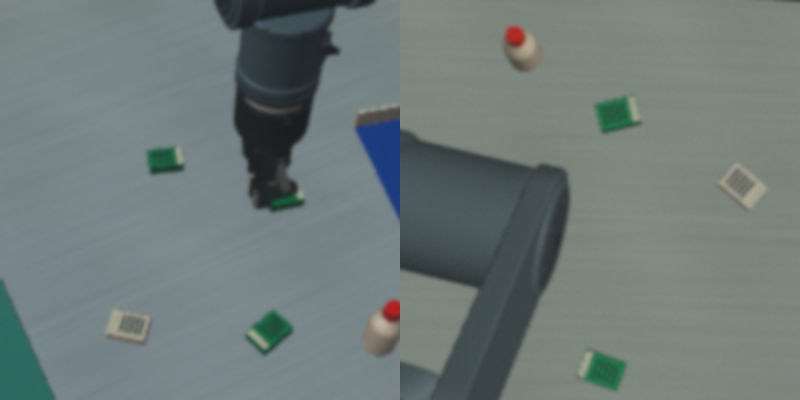

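B (green at (287,200) in the left half) sits ahead of the fingers at bay y ≈ -0.015. The tips ride a little high at 11 mm, so I lower them 5 mm and continue.

>>> drive_tool --increments '[[[-0.02, 0.0, 0.0], 0], [[-0.02, 0.0, 0.021], 0], [[0.03, 0.0, 0.021], 0], [[0.09, 0.0, 0.021], 0], [[0.15, 0.0, 0.021], 0], [[0.22, 0.0, 0.021], 0], [[0.29, 0.0, 0.021], 0], [[0.36, 0.0, 0.021], 0]]'

```text
time_s: 6.35
eef_pos: [0.5688, 0.0882, 0.1785]
eef_rot: [0.0, 0.778, 0.628, 0.0]
wrist_force: [0.2, -0.7, -0.5]
opening: 0.121
```

>>> drive_tool --increments '[[[0.07, 0.0, 0], 0], [[0.14, 0.0, 0], 0], [[0.21, 0.0, 0], 0], [[0.28, 0.0, 0], 0], [[0.34, 0.0, 0], 0], [[0.39, 0.0, 0], 0], [[0.44, 0.0, 0], 0], [[0.47, 0.0, 0], 0]]'

```text
time_s: 7.35
eef_pos: [0.5935, 0.2024, 0.1784]
eef_rot: [0.0, 0.778, 0.628, 0.0]
wrist_force: [-0.0, 0.3, 1.1]
opening: 0.12
```

>>> drive_tool --increments '[[[-0.04, 0.0, 0], 0], [[-0.12, 0.0, -0.05], 0], [[-0.2, 0.0, -0.2], 0], [[-0.35, 0.0, -0.35], 0], [[-0.5, 0.0, -0.4], 0], [[-0.65, 0.0, -0.4], 0], [[-0.8, 0.0, -0.4], 0], [[-0.95, 0.0, -0.4], 0]]'

```text
time_s: 8.35
eef_pos: [0.542, -0.0332, 0.2794]
eef_rot: [0.001, 0.779, 0.627, 0.0]
wrist_force: [-0.4, -0.5, 0.2]
opening: 0.121
```

```bash
python3 push.py .444 -.069 .065 .048; python3 -c "
from h import *
for n in('scene','top'):
  for c,b in greens(n)[1]: print(n,c.round(3),tobay(c))"
```

```text
dir 70.0 start [ 0.4252 -0.1207] end tool [0.539  0.1923] push units 1.332
t 8.35 tip [ 0.542  -0.0332] 0.1064 ang 77.7 tilt -1.0 open 0.12 F [-0.4 -0.5  0.2]
[-0.442, -0.382, 0.026] 0.085
[-0.441, -0.382, 0.402] 0.085
[0.879, -0.204, 0.401] 0.085
scene [ 0.699 -0.076] [-0.1865 -0.1712]
scene [0.599 0.231] [0.0861 0.0023]
scene [ 0.444 -0.071] [-0.2452  0.0771]
top [ 0.443 -0.073] [-0.2472  0.078 ]
top [0.598 0.229] [0.0841 0.0026]
top [ 0.699 -0.075] [-0.185  -0.1705]
```

B is in at bay (0.086, 0.002). Now A.

>>> drive_tool --increments '[[[-0.15, -0.13, 0.0], 0.03], [[-0.3, -0.26, 0.0], 0.06], [[-0.442, -0.382, 0.026], 0.085], [[-0.442, -0.382, 0.026], 0.085], [[-0.442, -0.382, 0.15], 0.085], [[-0.442, -0.382, 0.28], 0.085], [[-0.442, -0.382, 0.38], 0.085], [[-0.442, -0.382, 0.4], 0.085]]'

```text
time_s: 9.45
eef_pos: [0.4261, -0.1178, 0.1775]
eef_rot: [-0.001, 0.818, 0.575, -0.0]
wrist_force: [1.1, 0.0, 0.1]
opening: 0.125
```

```bash
python3 push.py .444 -.069 .065 .048
```

```text
dir 70.0 start [ 0.4252 -0.1207] end tool [0.539  0.1923] push units 1.332
t 9.45 tip [ 0.4261 -0.1178] 0.0045 ang 70.2 tilt -1.0 open 0.12 F [1.1 0.  0.1]
[-0.012, -0.001, -0.382] 0.002
[-0.012, 0.0, -0.006] 0.002
[1.32, 0.004, -0.005] 0.002
```

>>> drive_tool --increments '[[[0.02, 0.0, -0.004], 0], [[0.05, 0.0, -0.004], 0], [[0.08, 0.0, -0.004], 0], [[0.12, 0.0, -0.004], 0], [[0.18, 0.0, -0.004], 0], [[0.24, 0.0, -0.004], 0], [[0.3, 0.0, -0.004], 0], [[0.36, 0.0, -0.004], 0]]'

```text
time_s: 10.45
eef_pos: [0.4574, -0.0325, 0.1794]
eef_rot: [-0.0, 0.818, 0.575, -0.0]
wrist_force: [0.3, -0.2, -0.3]
opening: 0.115
```

```bash
python3 -c "
from h import *
for n in('scene','top'):
  for c,b in greens(n)[1]: print(n,c.round(3),tobay(c))
inc([(.539,.1923,.006,70.)])"
```

```text
scene [ 0.699 -0.076] [-0.1865 -0.1712]
scene [0.599 0.231] [0.0861 0.0023]
scene [ 0.468 -0.004] [-0.1743  0.0706]
top [0.599 0.23 ] [0.0846 0.0026]
top [ 0.699 -0.075] [-0.185  -0.1705]
t 10.55 tip [ 0.4574 -0.0322] 0.0064 ang 70.3 tilt -1.0 open 0.12 F [ 1.2 -0.2  0.7]
[0.956, 0.004, 0.002] 0.003
```

On track. Finish A's push, back out and rise.

>>> drive_tool --increments '[[[0.06, 0.0, 0], 0], [[0.12, 0.0, 0], 0], [[0.18, 0.0, 0], 0], [[0.24, 0.0, 0], 0], [[0.3, 0.0, 0], 0], [[0.36, 0.0, 0], 0], [[0.42, 0.0, 0], 0], [[0.48, 0.0, 0], 0]]'

```text
time_s: 11.55
eef_pos: [0.4981, 0.0802, 0.1794]
eef_rot: [-0.0, 0.818, 0.575, -0.0]
wrist_force: [0.9, 0.0, 0.2]
opening: 0.118
```

>>> drive_tool --increments '[[[0.07, 0.0, 0], 0], [[0.14, 0.0, 0], 0], [[0.21, 0.0, 0], 0], [[0.28, 0.0, 0], 0], [[0.34, 0.0, 0], 0], [[0.39, 0.0, 0], 0], [[0.44, 0.0, 0], 0], [[0.47, 0.0, 0], 0]]'

```text
time_s: 12.55
eef_pos: [0.538, 0.1904, 0.1794]
eef_rot: [0.0, 0.818, 0.575, 0.0]
wrist_force: [-0.2, -0.1, 0.6]
opening: 0.119
```

>>> drive_tool --increments '[[[-0.04, 0.0, 0], 0], [[-0.12, 0.0, -0.05], 0], [[-0.2, 0.0, -0.2], 0], [[-0.35, 0.0, -0.38], 0], [[-0.5, 0.0, -0.5], 0], [[-0.65, 0.0, -0.5], 0], [[-0.8, 0.0, -0.5], 0], [[-0.95, 0.0, -0.5], 0]]'

```text
time_s: 13.55
eef_pos: [0.4558, -0.0353, 0.3045]
eef_rot: [0.0, 0.819, 0.574, -0.0]
wrist_force: [0.6, -0.1, -0.2]
opening: 0.121
```

```bash
python3 push.py .698 -.079 .055 -.040; python3 -c "
from h import *
for n in('scene','top'):
  for c,b in greens(n)[1]: print(n,c.round(3),tobay(c))"
```

```text
dir 103.7 start [ 0.711  -0.1324] end tool [0.6399 0.1596] push units 1.202
t 13.55 tip [ 0.4558 -0.0353] 0.1315 ang 70.1 tilt -1.0 open 0.12 F [ 0.6 -0.1 -0.2]
[-0.018, 1.092, 0.126] -0.373
[-0.018, 1.092, 0.502] -0.373
[0.984, 0.427, 0.502] -0.373
scene [ 0.699 -0.076] [-0.1865 -0.1712]
scene [0.599 0.231] [0.0863 0.0024]
scene [0.548 0.218] [0.0613 0.0486]
top [0.547 0.216] [0.0589 0.0495]
top [0.599 0.23 ] [0.0846 0.0026]
top [ 0.699 -0.075] [-0.185  -0.1705]
```

A is in. For C the aim needs more clearance from the wall end, so I retarget to bay (0.042, -0.025).

```bash
python3 push.py .698 -.079 .042 -.025
```

```text
dir 107.7 start [ 0.7148 -0.1314] end tool [0.6243 0.1514] push units 1.188
t 13.65 tip [ 0.4557 -0.0365] 0.1313 ang 69.9 tilt -1.0 open 0.12 F [0.9 0.5 0.9]
[-0.0, 1.104, 0.125] -0.42
[0.0, 1.104, 0.501] -0.42
[0.938, 0.375, 0.5] -0.42
```

>>> drive_tool --increments '[[[0, 0.12, 0.0], -0.06], [[0, 0.25, 0.0], -0.12], [[0, 0.38, 0.0], -0.18], [[0, 0.5, 0.0], -0.24], [[0, 0.63, 0.0], -0.3], [[0, 0.76, 0.0], -0.36], [[0, 0.88, 0.0], -0.42], [[0, 0.98, 0.0], -0.42]]'

```text
time_s: 14.65
eef_pos: [0.6882, -0.1171, 0.3039]
eef_rot: [-0.0, 0.588, 0.809, -0.0]
wrist_force: [-0.0, -0.7, 0.7]
opening: 0.118
```

```bash
python3 push.py .698 -.079 .042 -.025
```

```text
dir 107.7 start [ 0.7148 -0.1314] end tool [0.6243 0.1514] push units 1.188
t 14.65 tip [ 0.6882 -0.1171] 0.1309 ang 108.0 tilt -1.0 open 0.12 F [-0.  -0.7  0.7]
[-0.087, 0.084, 0.123] 0.003
[-0.087, 0.084, 0.499] 0.003
[1.1, 0.089, 0.5] 0.003
```

>>> drive_tool --increments '[[[-0.05, 0.05, 0.0], 0], [[-0.095, 0.084, 0.05], 0], [[-0.095, 0.084, 0.15], 0], [[-0.095, 0.084, 0.25], 0], [[-0.095, 0.084, 0.35], 0], [[-0.095, 0.084, 0.44], 0], [[-0.095, 0.084, 0.49], 0], [[-0.095, 0.084, 0.5], 0]]'

```text
time_s: 15.65
eef_pos: [0.7145, -0.1328, 0.1782]
eef_rot: [-0.001, 0.588, 0.809, -0.0]
wrist_force: [-0.5, -1.2, -0.1]
opening: 0.12
```

```bash
python3 push.py .698 -.079 .042 -.025
```

```text
dir 107.7 start [ 0.7148 -0.1314] end tool [0.6243 0.1514] push units 1.188
t 15.65 tip [ 0.7145 -0.1328] 0.0052 ang 107.9 tilt -1.0 open 0.12 F [-0.5 -1.2 -0.1]
[0.006, 0.002, -0.379] 0.002
[0.005, 0.003, -0.003] 0.002
[1.193, 0.007, -0.002] 0.002
```

>>> drive_tool --increments '[[[0.02, 0.0, 0], 0], [[0.05, 0.0, 0], 0], [[0.08, 0.0, 0], 0], [[0.12, 0.0, 0], 0], [[0.18, 0.0, 0], 0], [[0.24, 0.0, 0], 0], [[0.3, 0.0, 0], 0], [[0.36, 0.0, 0], 0]]'

```text
time_s: 16.65
eef_pos: [0.6867, -0.0461, 0.1794]
eef_rot: [-0.0, 0.588, 0.809, -0.0]
wrist_force: [-0.0, -0.5, 0.3]
opening: 0.123
```

>>> drive_tool --increments '[[[0.06, 0.0, 0], 0], [[0.12, 0.0, 0], 0], [[0.18, 0.0, 0], 0], [[0.24, 0.0, 0], 0], [[0.29, 0.0, 0], 0], [[0.34, 0.0, 0], 0], [[0.38, 0.0, 0], 0], [[0.4, 0.0, 0], 0]]'

```text
time_s: 17.65
eef_pos: [0.6561, 0.0484, 0.1794]
eef_rot: [-0.0, 0.588, 0.809, -0.0]
wrist_force: [-0.1, -0.5, 0.2]
opening: 0.119
```

Run:
```python
from h import *
s,g=greens("scene");im,g2=greens("top")
for c,b in g+g2: print(c.round(3),tobay(c))
cv2.imwrite("pics/p3.png",np.hstack([cv2.resize(s[80:280,260:460],(400,400)),cv2.resize(im[100:300,40:240],(400,400))]))
inc([(.6243,.1514,.006,107.7)])
```

```text
[0.6   0.231] [0.0862 0.002 ]
t 17.75 tip [0.6561 0.0483] 0.0064 ang 108.0 tilt -1.0 open 0.12 F [0.6 0.3 0.1]
[0.432, 0.006, 0.002] 0.003
```

View pics/p3.png

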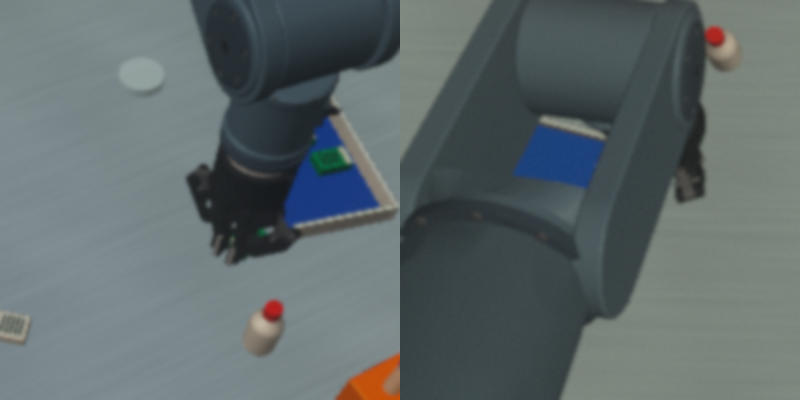

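C is ahead of the fingers (green glimpse at (265,232) on the left) and the bottle is untouched. Finish the push and retract.

>>> drive_tool --increments '[[[0.05, 0.0, 0], 0], [[0.11, 0.0, 0], 0], [[0.18, 0.0, 0], 0], [[0.25, 0.0, 0], 0], [[0.31, 0.0, 0], 0], [[0.37, 0.0, 0], 0], [[0.42, 0.0, 0], 0], [[0.44, 0.0, 0], 0]]'

```text
time_s: 18.75
eef_pos: [0.622, 0.1533, 0.1794]
eef_rot: [-0.0, 0.588, 0.809, -0.0]
wrist_force: [0.1, -0.6, -0.7]
opening: 0.119
```

>>> drive_tool --increments '[[[-0.04, 0.0, 0], 0], [[-0.1, 0.0, -0.1], 0], [[-0.13, 0.0, -0.3], 0], [[-0.13, 0.0, -0.5], 0], [[-0.25, 0.0, -0.6], 0], [[-0.45, 0.0, -0.7], 0], [[-0.65, 0.0, -0.7], 0], [[-0.8, 0.0, -0.7], 0]]'

```text
time_s: 19.75
eef_pos: [0.6845, -0.0415, 0.3553]
eef_rot: [0.001, 0.589, 0.808, 0.0]
wrist_force: [0.2, -0.1, 1.0]
opening: 0.119
```

Run:
```python
from h import *
s,g=greens("scene");im,g2=greens("top")
for c,b in g+g2: print(c.round(3),tobay(c))
cv2.imwrite("pics/s4.png",s);cv2.imwrite("pics/t4.png",im)
for n,a,i in(("scene",cv2.imread("pics/scene0.png"),s),("top",cv2.imread("pics/top0.png"),im)):
    d=cv2.absdiff(a,i).max(2)
    # named bystander patches: mean change
    for nm,p in(("white",(.62,-.19,.006)),("bottle",(.757,.02,.04)),("dish",(.38,.10,.007)),("jar",(.4485,-.307,.05))):
        u,v=proj(n,p)[0].astype(int);print(n,nm,(u,v),round(float(d[v-14:v+14,u-14:u+14].mean()),1))
print(get_obs()["time_s"])
```

```text
[0.606 0.204] [ 0.0616 -0.0105]
[0.549 0.218] [0.0611 0.0483]
scene white (np.int64(267), np.int64(237)) 10.1
scene bottle (np.int64(392), np.int64(241)) 9.8
scene dish (np.int64(329), np.int64(119)) 16.3
scene jar (np.int64(183), np.int64(186)) 8.8
top white (np.int64(304), np.int64(196)) 14.3
top bottle (np.int64(199), np.int64(122)) 49.0
top dish (np.int64(151), np.int64(316)) 37.3
top jar (np.int64(366), np.int64(285)) 12.8
19.85
```

View pics/s4.png

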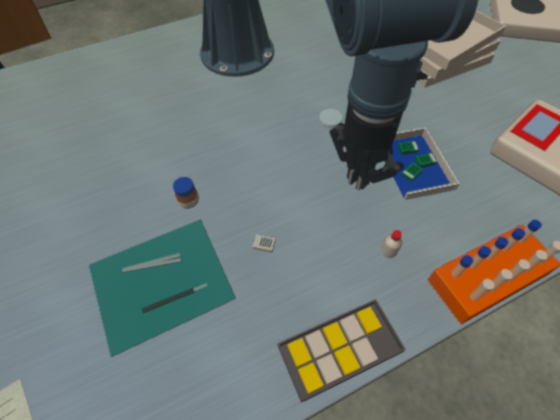

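View pics/t4.png

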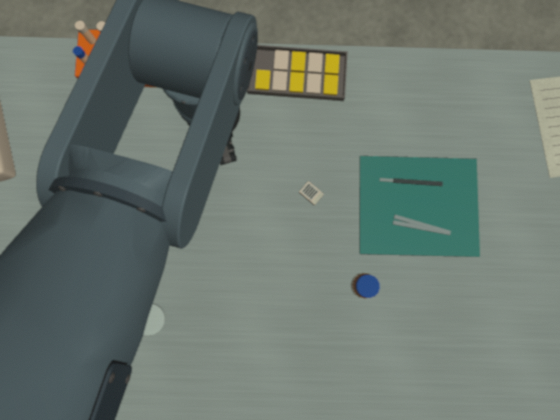

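The scene view shows all three greens in the bay at (408,147), (427,160) and (412,172), and every bystander in place. I move the arm aside for a clear check from above.

>>> drive_tool --increments '[[[-0.12, 0, 0], 0], [[-0.25, 0, 0], 0], [[-0.38, 0, 0], 0], [[-0.5, 0, 0], 0], [[-0.62, 0, 0], 0], [[-0.75, 0, 0], 0], [[-0.87, 0, 0], 0], [[-1, 0, 0], 0]]'

```text
time_s: 20.85
eef_pos: [0.7612, -0.2774, 0.3542]
eef_rot: [-0.0, 0.588, 0.809, -0.0]
wrist_force: [1.1, 0.6, -0.2]
opening: 0.121
```

Run:
```python
from h import *
im,g2=greens("top");s,g=greens("scene")
for c,b in g2: print("top",c.round(3),tobay(c),np.linalg.norm([b[1]-b[0],b[2]-b[1]],axis=1).round(3))
a=cv2.imread("pics/top0.png")
cv2.imwrite("pics/t5.png",np.vstack([np.hstack([a[80:350,50:250],im[80:350,50:250],cv2.absdiff(a,im)[80:350,50:250]])]))
a=cv2.imread("pics/scene0.png");d=cv2.absdiff(a,s).max(2)
for nm,(u,v) in dict(white=(264,243),bottle=(392,243),dish=(331,118),jar=(185,191),mat=(165,280)).items():print(nm,(d[v-16:v+16,u-16:u+16]>40).sum())
```

```text
top [0.547 0.217] [0.0591 0.0495] [0.026 0.036]
top [0.599 0.23 ] [0.0846 0.0026] [0.025 0.035]
top [0.612 0.186] [ 0.0456 -0.0215] [0.033 0.028]
white 579
bottle 0
dish 0
jar 204
mat 0
```

View pics/t5.png

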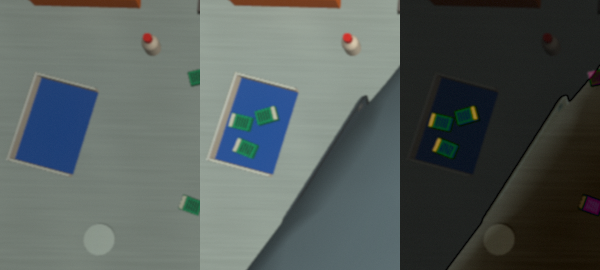

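The clear view shows all three greens flat on the blue floor, at crop pixels (240,122), (265,115) and (245,148), with the bottle and dish unmoved. The white and jar differences here come from the arm standing in front of them. Both were in place in the previous pictures.

```bash
python3 -c "
from bench import hand_in;print(hand_in())"
```

```text
the job is handed in; nothing more can be done
None
```

I slid the three green cassettes one after another (B, A, then C) into the bay with nearly closed fingertips, then moved the arm clear and handed in at about 21 s.

**Cassettes:** The last check from above put them in bay coordinates at A (0.059, 0.050), B (0.085, 0.003) and C (0.046, -0.022) m. Those figures are for the green part only, so the true centres are off by about 4 mm, still well past the 14 mm line and inside the walls. All three look flat. I did not measure tilt or speed.

**Bystanders:** In the last picture comparison the bottle, dish and a patch of the mat showed no change. The white cassette and jar patches did differ (579 and 204 pixels), which I put down to the arm blocking the view. By eye, pictures taken after the last push showed the white cassette, jar, forceps and scalpel in their starting places, and the only later move was the arm passing well above the bench.

**One deviation:** During B's push the fingertips rode at 11 mm instead of the planned 6 mm. I lowered them partway through, and B still slid in as intended.

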